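Hold the test cell in the light barrier

TASK

On the alarm-technician's bench, pick up the optical cell with the red cap, gripping it only by its two white frosted faces and never touching its clear windows, and leave the blue-capped cell where it stands. Carry it upright into the gap of the beam jig so that the red light beam passes in through one clear window and out through the other, and feel its black foot gently against the sprung rubber stop until the stop is pushed in about half of its 16 mm travel. Finish there, still holding the cell in the air in the light path against the stop: the program ends while holding, nothing is let go.

Things in the scene. Friction and masses are not known exactly. Their poses are not given: they have to be found in the camera images.
- red_cell_mid (a point): Middle of the optical body of the cell to use (red cap), 57 mm above the cell's underside, centred between its frosted faces and its windows; z up. The cell is loose, about 0.2 kg, 93 mm tall, upright on the bench. White frosted faces: its +x and -x faces, 36 mm apart, 44 mm wide, from 26 to 88 mm above the underside. Its place and the blue cell's may be swapped.
- red_cell: The red-capped cell; origin at the centre of its underside, axes as point red_cell_mid. Black foot 40 (x) x 46 (y) x 26 mm high; optical body 36 (x) x 44 (y) mm from 26 to 88 mm; red cap 22 x 30 mm up to 93 mm.
- red_cell_windows: The two clear bluish windows of the red-capped cell, its +y and -y faces (26 mm wide, 26 to 86 mm above the underside); light goes through along y. Not to be touched. Origin and axes as body red_cell.
- blue_cell_mid (a point): The same middle point, 57 mm up, on a second loose cell, identical but for its blue cap. Leave it standing where it is.
- beam_mid (a point): Middle of the jig's light beam, 115 mm above the bench. The beam is a thin red line along this point's y axis between two heads (50 mm wide, 50 mm tall, 46 mm deep, tops at 140 mm, faces 110 mm apart). x points level across the beam to the stop, z up. The -x side is open.
- jig: Fixed jig: a blue plate 12 mm thick with the two heads on posts. Origin on the bench below the beam's middle, axes as point beam_mid. The plate reaches from -70 to +100 mm in x, 115 mm either side in y.
- stop_block: Fixed block with a yellow top on the jig, carrying the sprung stop: 53 to 103 mm along +x from its origin, 36 mm wide, top 85 mm above the bench. Axes as the jig; origin on the bench, up to 6 mm to either side (x) of the jig's.
- stop_tip (a point): Middle of the face of the sprung stop, a black rubber disc 18 mm across on a rod out of the yellow block. It looks to the jig's -x, 44 mm below the beam, so it meets the middle of the foot when the windows are centred on the beam. Relaxed it lies 6.5 to 18.5 mm in +x from the beam; it moves with the stop. With the stop half in, the beam falls inside the window.
- stop (a joint): How far the stop is pushed in along the jig's +x, in m: 0 relaxed (start), 0.016 hard end. Spring: 2 N to start it, then 200 N/m more (3.6 N half-way).

How it is judged:
By the outcome, as a careful person would: the job done as asked, in the order asked, and still so for the second after the job is handed in, while the arm keeps its last pose, push and grip.
It also fails if it takes over 48 s, if anything falls off the work surface, if the arm or the gripper's body presses on something with over 40 N, if the wrist force passes 120 N, or if a joint passes its speed limit or range.

ROBOT

A 6-joint arm with a two-finger parallel gripper is mounted at the origin on the work surface. World frame = base frame: x ahead of the robot, y to its left, z up, the work surface at z = 0. Lengths are in mm, angles in rad, forces in N, time in s.
With the tool pointing down it reaches from about 300 to 775 mm from the base axis. Payload 14.6 kg.
Tool frame: the origin (TCP) lies midway between the tips of the shut fingers; the grasp point (between the pads) lies 19 mm behind it (manip.grip_depth is the distance from the TCP to the grasp point, in mm); x points along the fingers, y is the direction in which the jaws open and shut, and the axes are right-handed (so a half turn about x gives the same grasp; the last joint's range is limited). The gripper opens to 94 mm and grips with 3 to 60 N. Pads are 16 mm wide; open, the fingers measure 119 mm over their backs; the gripper's body (75 mm by 177 mm) begins 78 mm behind the grasp point.
Start: joints at [1.056, 0.3, 1.521, -0, 1.321, -0.067], TCP at [238.137, 495.762, 205.446] pointing down, gripper open.
Joint ranges: [-3.03, 3.03], [-0.79, 2.21], [0.23, 2.52], [-1.04, 4.18], [0, 3.07], [-2.55, 2.55]. Speed limits (rad/s): [2.22, 2.22, 2.57, 3.14, 3.14, 3.14].

INTERFACE

Orientations are given as [roll, pitch, yaw] about the fixed x, y, z axes, in that order (R = Rz(yaw) Ry(pitch) Rx(roll)).
In Python, from cell import readout, cams, ticket, manip gives the robot as it stands. The module is installed in compiled form; this text tells all that it offers.
- The arm moves only by the tool apply_moves, never from a script. Its argument "plan" is one flat list of numbers, 7 for each row, row after row: the turn, a rotation vector about the tool's x, y, z in rad, then the shift along the tool's x, y, z in m, then the opening in per cent of the stroke, from 0 (shut) to 100 (fully open). In form: [wx, wy, wz, x, y, z, fingers, wx, wy, wz, x, y, z, fingers, ...]. A call has 1 to 5 rows; each row shifts and turns the commanded pose from where the row before left it, along the tool's axes as they then stand; what a row does not reach is not made up. A row lasts 1/8 s, in which the tool goes at most 62.5 mm and 10.7 degrees, less where a joint would pass 70% of its speed; a pose out of reach is approached as far as the arm can. A call with a gripper value outside its range is refused whole. The fingers move at their own pace and stop on an object; "force" is the grip in N (left out, the last holds). Time passes only in rows, so rows that do not move let the fingers close. It gives the time, the measured TCP pose, the force and the opening at its end, in the units of the state.
- readout.read_state(): the state, without advancing time (a new reading comes with each control period).
- cams.camera(name): name is "scene" or "top"; returns a dict with "image" (400x640x3 uint8, red, green, blue), "fovy" (degrees; the focal length in pixels is half the picture's height over the tangent of half this angle, whatever the lens; pixels are square), "cx", "cy" (the principal point, pixels), "D" ([k1, k2, p1, p2, k3] as OpenCV has them; the pictures are not rectified), "position" and "orientation" of the camera in the world. Camera axes: x right, y down, z forward; pixel columns grow to the right and rows downward; lengths in mm; the calibration is good to about 2 mm. A picture is of the moment at which its call begins. There is no depth.
- ticket.sign_off(): hands the job in, once; it reports no verdict.
The state is a dict: "clock": time; "joints": joint angles; "qd": joint speeds; "effort": joint torques, N m; "eef_pos": TCP position; "eef_rot": TCP orientation; "wrist_force": force on the tool from outside, world axes, zero at the start; "moment": the same for the moment, N m; "finger_gap": finger opening in mm.
Only numpy, scipy, OpenCV 4.12 (cv2) and the standard library are available. Lean on these libraries where they do the work, as an engineer would, in place of code of your own. Each camera call takes 0.05 s, during which the arm holds its last target.

## Working session

There is one attempt and no reset: what is moved stays moved. The work goes in short steps, Python scripts to look and compute and a tool call to move; the robot and the scene stay as the last step left them, time stands still between calls to the robot, and variables do not carry over. Pictures are saved under pics/ and viewed, and the job is handed in when it is done.

Besides the shell and the picture viewer there is one more tool, called by a JSON object that holds its "op" and its "data", one argument or row to a line. apply_moves: Moves the arm, as the interface text tells. Its arguments: {"type":"object","properties":{"plan":{"type":"array","items":{"type":"number"}},"force":{"type":"number"}},"required":["plan"]}

```bash
mkdir -p pics; ls; python3 - <<'E'
from cell import readout, cams, manip
import cv2,pickle
s=readout.read_state()
for k,v in s.items(): print(k,v)
print(manip.grip_depth)
for n in("scene","top"):
    c=cams.camera(n); cv2.imwrite(f"pics/{n}0.png",c["image"][:,:,::-1]); pickle.dump(c,open(f"{n}0.pkl","wb"))
    print(n,{k:v for k,v in c.items() if k!="image"})
E
```

```text
pics
clock 0.0
joints [ 1.05637902e+00  3.00476530e-01  1.52163043e+00  1.03127478e-05
  1.32069746e+00 -6.66036199e-02]
qd [ 0.00142841  0.00058815  0.00035976 -0.00050583  0.00033292 -0.00112879]
effort [ 5.67326606e-04 -5.31782091e+01 -3.52763557e+01  7.09390990e-02
  2.40193005e-02 -8.46219837e-05]
eef_pos [238.01007802 495.51974531 204.86248142]
eef_rot [-1.64564293  1.56958452 -2.09345918]
wrist_force [-0.09350968  0.31470711  0.02611127]
moment [-0.04645176  0.00412263 -0.00948821]
finger_gap 94.11752920818999
18.8
scene {'fovy': 45.901542930777225, 'cx': 315.0743052077363, 'cy': 204.0147298197887, 'D': array([-0.12975288,  0.        ,  0.        ,  0.        ,  0.        ]), 'position': array([1288.82211835, -302.9070497 ,  912.28436993]), 'orientation': array([-2.38825104e+00,  1.61480784e-03,  1.28456630e+00])}
top {'fovy': 44.12719948104771, 'cx': 319.5591109132377, 'cy': 200.56299507315882, 'D': array([-0.01563309,  0.        ,  0.        ,  0.        ,  0.        ]), 'position': array([ 316.64001347, -102.49787063,  997.42151667]), 'orientation': array([-2.91298262, -0.00326598, -1.53747062])}
```

View pics/scene0.png

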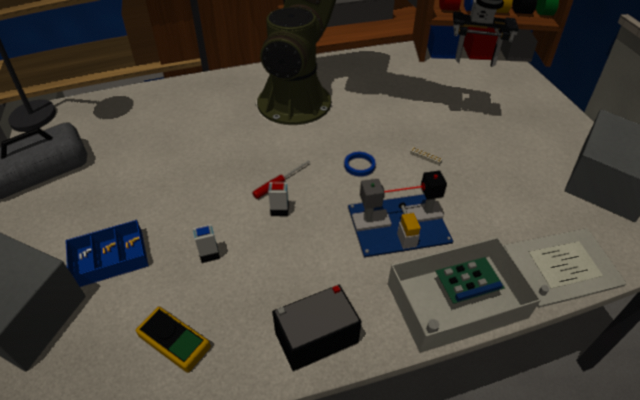

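View pics/top0.png

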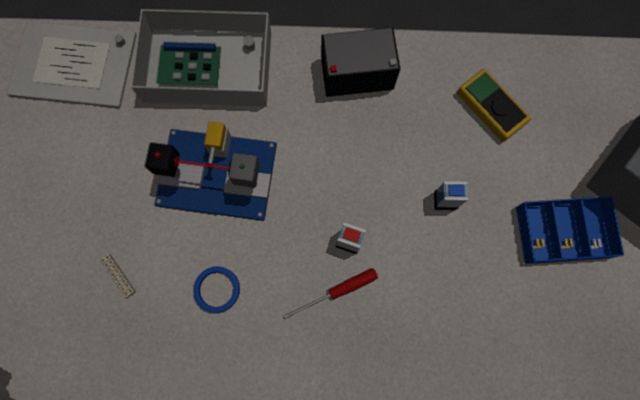

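The overview shows the red-capped cell at about (350,235) in top and (279,190) in scene. The blue cell is at (455,192) top. The jig is around (215,170) top, with the yellow stop block at (216,136). I'll zoom in next.

```bash
cat > h.py <<'E'
import numpy as np,cv2,pickle
from scipy.spatial.transform import Rotation as R
def K(c):
    f=200/np.tan(np.radians(c["fovy"])/2); return np.array([[f,0,c["cx"]],[0,f,c["cy"]],[0,0,1.]])
def Rc(c): return R.from_euler('xyz',c["orientation"]).as_matrix()
def ray(c,p):
    u=cv2.undistortPoints(np.array(p,float).reshape(-1,1,2),K(c),c["D"]).reshape(-1,2)
    return np.c_[u,np.ones(len(u))]@Rc(c).T
def onz(c,p,z):
    d=ray(c,p); o=np.array(c["position"]); return o+d*((z-o[2])/d[:,2])[:,None]
def proj(c,P):
    r=Rc(c).T; return cv2.projectPoints(np.array(P,float).reshape(-1,3),cv2.Rodrigues(r)[0],-r@np.array(c["position"]),K(c),c["D"])[0].reshape(-1,2)
def tri(c1,p1,c2,p2):
    A=[];b=[]
    for c,p in((c1,p1),(c2,p2)):
        d=ray(c,[p])[0];d/=np.linalg.norm(d);M=np.eye(3)-np.outer(d,d);A.append(M);b.append(M@np.array(c["position"]))
    x,*_=np.linalg.lstsq(np.vstack(A),np.hstack(b),rcond=None)
    return x,np.linalg.norm(np.vstack(A)@x-np.hstack(b))
def load(n): return pickle.load(open(n+".pkl","rb"))
def crop(c,x,y,w,h,k,fn):
    cv2.imwrite(fn,cv2.resize(c["image"][y:y+h,x:x+w,::-1],None,fx=k,fy=k,interpolation=cv2.INTER_CUBIC))
E
python3 - <<'E'
from h import *
t=load("top0");s=load("scene0")
crop(t,140,115,150,110,5,"pics/tj.png");crop(t,325,215,50,45,12,"pics/tr.png")
crop(s,340,155,130,110,5,"pics/sj.png");crop(s,255,165,50,60,10,"pics/sr.png")
E
```

```text
(no output)
```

View pics/tj.png

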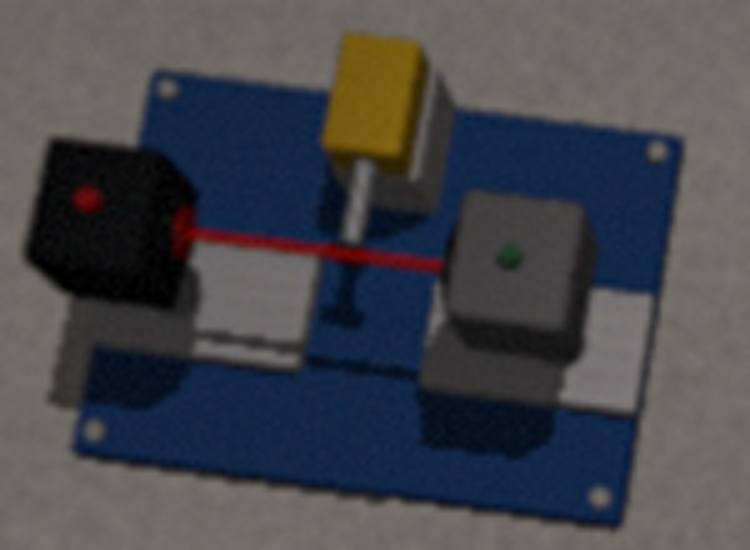

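View pics/tr.png

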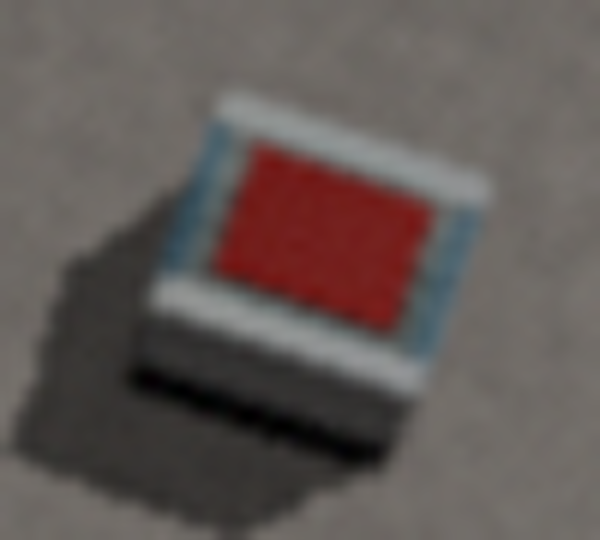

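View pics/sj.png

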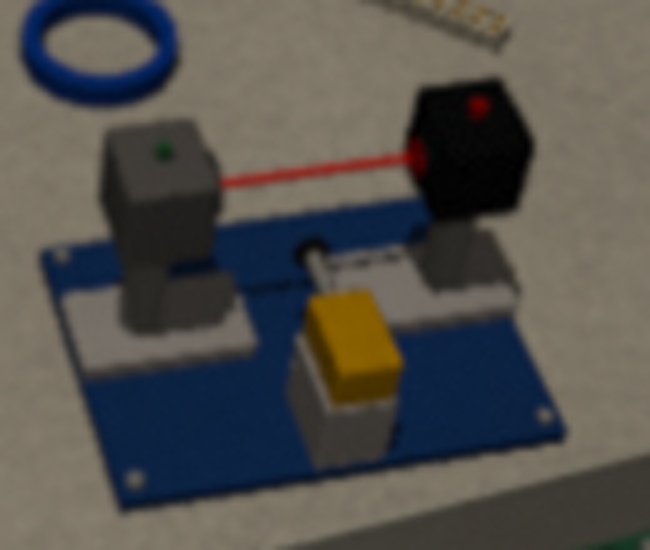

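View pics/sr.png

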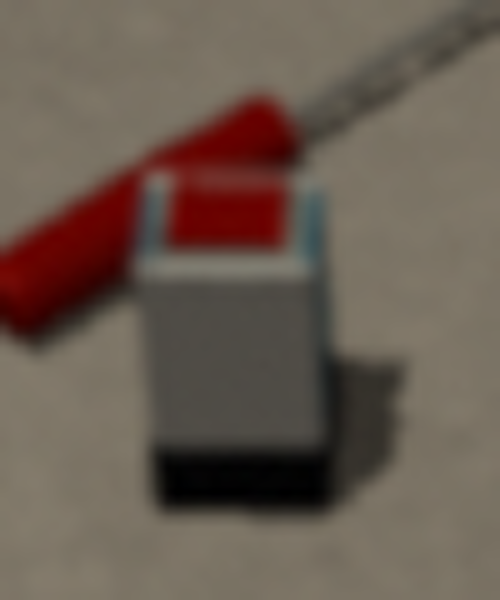

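```bash
python3 - <<'E'
from h import *
np.set_printoptions(precision=1,suppress=True)
t=load("top0");s=load("scene0")
def cc(p,k,x,y): return (np.array(p,float)+.5)/k-.5+np.array([x,y])
def mask(c,lo,hi,roi):
    x,y,w,h=roi;hsv=cv2.cvtColor(c["image"],cv2.COLOR_RGB2HSV)[y:y+h,x:x+w]
    m=cv2.inRange(hsv,lo,hi)
    if lo[0]==0: m|=cv2.inRange(hsv,(170,)+lo[1:],(180,)+hi[1:])
    n,l,st,ce=cv2.connectedComponentsWithStats(m);i=1+np.argmax(st[1:,4])
    ct=cv2.findContours((l==i).astype(np.uint8),0,1)[0][0]
    return ce[i]+[x,y],st[i,4],cv2.boxPoints(cv2.minAreaRect(ct))+[x,y]
# red cell
ce,a,b=mask(t,(0,120,60),(10,255,255),(325,215,50,45));print("cap top",ce,a,onz(t,[ce],93))
body=onz(t,cc([(225,95),(492,190),(425,392),(152,300)],12,325,215),88)
print("body",body,body.mean(0))
e=np.diff(np.vstack([body,body[:1]]),axis=0);print("sides",np.linalg.norm(e,axis=1),np.degrees(np.arctan2(e[:,1],e[:,0])))
cs=cc((228,212),10,255,165);print("tri cap",tri(t,ce,s,cs), onz(s,[cs],93))
# jig
pl=onz(t,cc([(158,72),(683,140),(618,525),(75,455)],5,140,115),12)
print("plate",pl,pl.mean(0));e=np.diff(np.vstack([pl,pl[:1]]),axis=0);print(np.linalg.norm(e,axis=1),np.degrees(np.arctan2(e[:,1],e[:,0])))
sc=onz(t,cc([(168,90),(657,151),(600,496),(94,430)],5,140,115),12);print("screw",sc.mean(0))
pls=onz(s,cc([(40,252),(122,510),(565,435)],5,340,155),12);print("plate scene",pls, (pls[0]+pls[2])/2)
bl=onz(t,cc([(190,234),(440,266)],5,140,115),115);print("beam",bl,np.linalg.norm(bl[1]-bl[0]),np.degrees(np.arctan2(*(bl[0]-bl[1])[1::-1])),bl.mean(0))
r,g=cc((88,199),5,140,115),cc((510,256),5,140,115)
dd=onz(t,[r,g],140);print("dots",dd,dd.mean(0),np.linalg.norm(dd[0]-dd[1]),np.degrees(np.arctan2(*(dd[0]-dd[1])[1::-1])))
rs,gs=cc((480,106),5,340,155),cc((163,149),5,340,155)
print("dots tri",tri(t,r,s,rs),tri(t,g,s,gs)); print(onz(s,[rs,gs],140))
bs=onz(s,cc([(225,184),(412,157)],5,340,155),115);print("beam scene",bs,bs.mean(0))
ye=onz(t,cc([(343,35),(424,42),(405,173),(323,158)],5,140,115),85);print("yellow",ye)
tipt=cc((350,243),5,140,115);tips=cc((311,250),5,340,155)
print("tip",onz(t,[tipt],71),onz(s,[tips],71),tri(t,tipt,s,tips))
E
```

```text
cap top [351.4 234.4] 174 [[ 464.7 -159.5   93. ]]
body [[ 487.6 -144.3   88. ]
 [ 474.  -186.1   88. ]
 [ 442.1 -176.2   88. ]
 [ 455.  -133.7   88. ]] [ 464.7 -160.1   88. ]
sides [44.  33.4 44.4 34.3] [-108.   162.7   73.1  -18. ]
tri cap (array([ 464.9, -159.3,   92.4]), np.float64(0.33092026687534587)) [[ 465.5 -159.1   93. ]]
plate [[691.1 222.   12. ]
 [668.2  -2.5  12. ]
 [502.3  15.   12. ]
 [523.8 239.   12. ]] [596.4 118.4  12. ]
[225.7 166.8 225.  168.2] [-95.8 173.9  84.5  -5.8]
screw [598.7 120.1  12. ]
plate scene [[505.9  14.5  12. ]
 [675.4  -2.9  12. ]
 [695.9 222.5  12. ]] [600.9 118.5  12. ]
beam [[588.1 169.5 115. ]
 [578.8  74.9 115. ]] 94.99730719926477 84.38059043131595 [583.4 122.2 115. ]
dots [[592.5 200.4 140. ]
 [576.   44.8 140. ]] [584.2 122.6 140. ] 156.44045697850126 83.95347422811052
dots tri (array([591.2, 199.5, 144.8]), np.float64(1.080737136510226)) (array([574.9,  44.3, 143.9]), np.float64(0.17198524637167972))
[[586.7 203.5 140. ]
 [571.2  46.2 140. ]]
beam scene [[578.6  77.3 115. ]
 [587.2 171.6 115. ]] [582.9 124.4 115. ]
yellow [[681.3 126.5  85. ]
 [679.4  94.3  85. ]
 [624.9  97.5  85. ]
 [630.  129.9  85. ]]
tip [[600.1 119.8  71. ]] [[593.7 121.7  71. ]] (array([598.4, 118.6,  76.7]), np.float64(0.22383522022572075))
```

The top crop shows the white faces along the cell's short axis at yaw about -17.5°, with its top centre near (351,234). The jig yaw is about -5.9°, and three measures of the beam's middle agree to about 2 mm at (583.8,121.8). The sides come out at 44/34, 226x167 and 156 mm, which fits the given sizes. Next I'll plan the tool motion.

```bash
cat > g.py <<'E'
from h import *
from cell import readout
np.set_printoptions(precision=4,suppress=True)
def goal(x,y,z,yaw_deg):
    # tool x down, tool y = +-(cos yaw, sin yaw)
    st=readout.read_state();M=R.from_euler('xyz',st["eef_rot"]).as_matrix()
    yv=np.array([np.cos(np.radians(yaw_deg)),np.sin(np.radians(yaw_deg)),0])
    for sg in(1,-1):
        G=np.c_[[0,0,-1.],sg*yv,np.cross([0,0,-1.],sg*yv)]
        w=R.from_matrix(M.T@G).as_rotvec()
        print("sign",sg,"rotvec",w,"deg",np.degrees(np.linalg.norm(w)),"shift in goal axes mm",G.T@(np.array([x,y,z])-st["eef_pos"]),"shift in now axes",M.T@(np.array([x,y,z])-st["eef_pos"]))
    print("pos",st["eef_pos"],"j",st["joints"],"F",st["wrist_force"],"gap",st["finger_gap"],"t",st["clock"]);print(M)
E
python3 - <<'E'
from g import *
goal(464.8,-159.5,140,-17.5)
t=load("top0");s=load("scene0")
print(onz(t,[(376,272),(330,296),(365,270)],10))
E
```

```text
sign 1 rotvec [1.4285 0.0006 0.0008] deg 81.84543705010032 shift in goal axes mm [ 64.9789 413.2437 556.5787] shift in now axes [  65.4239 -492.2725  488.0163]
sign -1 rotvec [-1.7131 -0.0009  0.0007] deg 98.15458952853795 shift in goal axes mm [  64.9789 -413.2437 -556.5787] shift in now axes [  65.4239 -492.2725  488.0163]
pos [238.049  495.5833 204.9789] j [ 1.0564  0.3004  1.5215 -0.      1.3207 -0.0667] F [ 1.2248 -0.1182  0.5737] gap 94.283246752989 t 0.1
[[-0.0005  0.4329  0.9014]
 [-0.0008  0.9014 -0.4329]
 [-1.     -0.001  -0.0001]]
[[ 404.3684 -215.1449   10.    ]
 [ 354.4071 -125.0177   10.    ]
 [ 407.6008 -193.2099   10.    ]]
```

{"op": "apply_moves", "data": {
  "plan": [0,0,0,0,-0.041,0.0407,100,0,0,0,0,-0.041,0.0407,100,0,0,0,0,-0.041,0.0407,100,0,0,0,0,-0.041,0.0407,100,0,0,0,0,-0.041,0.0407,100]
}}

```text
clock: 0.72
eef_pos: [332.9, 221.1, 205.4]
eef_rot: [0.369, 1.571, -0.079]
wrist_force: [1.2, -0.4, -0.4]
finger_gap: 94.1
```

{"op": "apply_moves", "data": {
  "plan": [0,0,0,0,-0.041,0.0407,66,0,0,0,0,-0.041,0.0407,66,0,0,0,0,-0.041,0.0407,66,0,0,0,0,-0.041,0.0407,66,0,0,0,0,-0.041,0.0407,66]
}}

```text
clock: 1.35
eef_pos: [427.7, -52.0, 205.4]
eef_rot: [0.896, 1.571, 0.448]
wrist_force: [0.9, -0.0, 0.2]
finger_gap: 62.1
```

{"op": "apply_moves", "data": {
  "plan": [0,0,0,0,-0.041,0.0407,66,0,0,0,0,-0.041,0.0407,66,0.178,0,0,0,0,0,66,0.178,0,0,0,0,0,66,0.178,0,0,0,0,0,66]
}}

```text
clock: 1.98
eef_pos: [465.2, -159.3, 205.1]
eef_rot: [-2.56, 1.57, 2.735]
wrist_force: [-0.0, 1.1, -0.2]
finger_gap: 62.0
```

{"op": "apply_moves", "data": {
  "plan": [0.178,0,0,0,0,0,66,0.178,0,0,0,0,0,66,0.178,0,0,0,0,0,66,0.178,0,0,0,0,0,66,0.178,0,0,0,0,0,66]
}}

```text
clock: 2.6
eef_pos: [465.2, -159.1, 205.2]
eef_rot: [-1.737, 1.57, 2.669]
wrist_force: [0.8, -0.5, 0.6]
finger_gap: 61.9
```

```bash
python3 - <<'E'
from g import *
from cell import cams
goal(464.8,-159.5,140,-17.5)
for n in("scene","top"):
    c=cams.camera(n); pickle.dump(c,open(n+"1.pkl","wb"))
    cv2.imwrite(f"pics/{n}1.png",c["image"][:,:,::-1])
E
```

```text
sign 1 rotvec [-0.0015 -0.0001  0.0006] deg 0.09184974719989872 shift in goal axes mm [65.1794 -0.2725  0.474 ] shift in now axes [65.1795 -0.2327  0.481 ]
sign -1 rotvec [3.1401 0.0009 0.0002] deg 179.9149975258694 shift in goal axes mm [65.1794  0.2725 -0.474 ] shift in now axes [65.1795 -0.2327  0.481 ]
pos [ 465.2024 -159.1298  205.1794] j [-0.4041  0.1703  1.6817  0.      1.2903 -0.0972] F [ 0.819  -0.4663  0.5832] gap 61.91950286732557 t 2.6
[[-0.0005  0.9533 -0.3021]
 [ 0.0003 -0.3021 -0.9533]
 [-1.     -0.0006 -0.0001]]
```

{"op": "apply_moves", "data": {
  "plan": [0,0,0,0.04,0,0.0005,66,0,0,0,0.04,0,0,66,0,0,0,0.035,0,0,66,0,0,0,0.03,0,0,66,0,0,0,0.019,0,0,66]
}}

```text
clock: 3.32
eef_pos: [464.6, -159.4, 39.9]
eef_rot: [-1.678, 1.569, 2.739]
wrist_force: [0.3, 0.8, -0.2]
finger_gap: 62.0
```

```bash
python3 - <<'E'
from g import *
from cell import cams
for n in("scene","top"):
    c=cams.camera(n); pickle.dump(c,open(n+"2.pkl","wb"))
    x,y,w,h=(225,120,110,120) if n=="scene" else (300,180,110,110)
    crop(c,x,y,w,h,5,f"pics/{n}2.png")
goal(464.8,-159.5,41,-17.5)
E
```

```text
sign 1 rotvec [ 0.0085 -0.0004  0.0037] deg 0.5314238195909954 shift in goal axes mm [-1.3693  0.775   0.0737] shift in now axes [-1.3722  0.7693  0.0797]
sign -1 rotvec [-3.1331 -0.0058 -0.0006] deg 179.51354287319074 shift in goal axes mm [-1.3693 -0.775  -0.0737] shift in now axes [-1.3722  0.7693  0.0797]
pos [ 464.083  -159.1967   39.6307] j [-0.4051  0.3852  1.8376  0.      0.9225 -0.1082] F [ 0.3769 -0.2918  0.2764] gap 61.80747571481577 t 3.425
[[-0.0034  0.9562 -0.2926]
 [ 0.0015 -0.2926 -0.9562]
 [-1.     -0.0037 -0.0004]]
```

View pics/scene2.png

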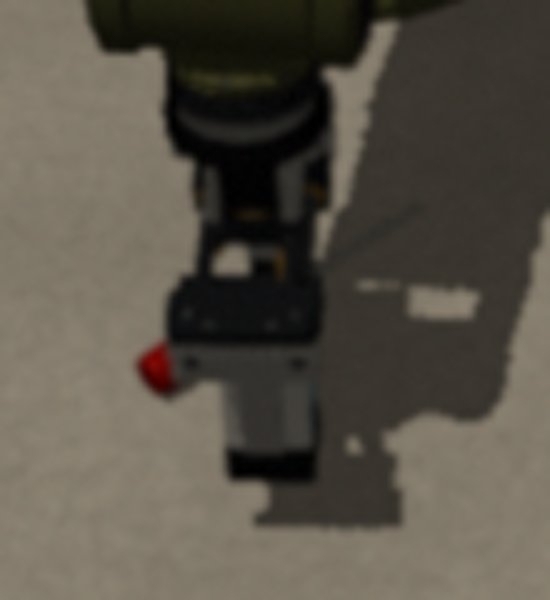

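View pics/top2.png

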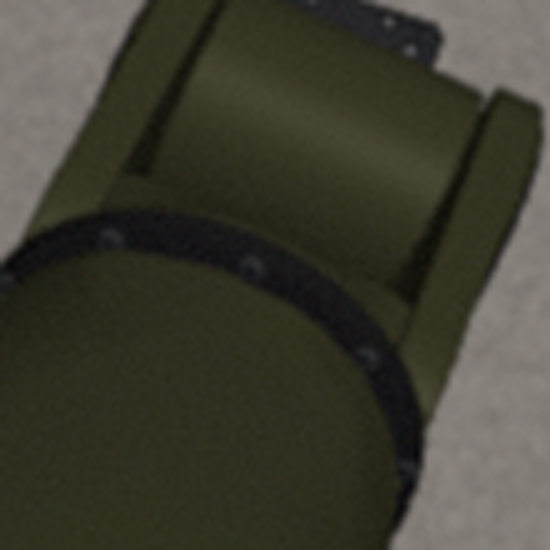

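The scene crop shows the finger standing centred in front of the cell's near white face. The foot is visible at (272,465), and the windows are clear. I'll close on it now.

{"op": "apply_moves", "data": {
  "plan": [0,0,0,0,0,0,30,0,0,0,0,0,0,30,0,0,0,0,0,0,30,0,0,0,0,0,0,20,0,0,0,0,0,0,20],
  "force": 25
}}

```text
clock: 4.05
eef_pos: [465.5, -159.7, 42.1]
eef_rot: [1.491, 1.57, -0.381]
wrist_force: [-1.8, 0.2, 5.9]
finger_gap: 35.8
```

{"op": "apply_moves", "data": {
  "plan": [0,0,0,0,0,0,20,0,0,0,-0.005,0,0,20,0,0,0,-0.03,0,0,20,0,0,0,-0.05,0,0,20,0,0,0,-0.05,0,0,20]
}}

```text
clock: 4.68
eef_pos: [464.8, -159.5, 178.0]
eef_rot: [-1.672, 1.57, 2.739]
wrist_force: [0.8, 0.0, -2.5]
finger_gap: 35.8
```

```bash
python3 - <<'E'
from g import *
from cell import cams
for n in("scene",):
    c=cams.camera(n); pickle.dump(c,open(n+"3.pkl","wb"))
    x,y,w,h=(205,60,140,130)
    crop(c,x,y,w,h,4.5,f"pics/{n}3.png")
# hover: jig x=-45
b=np.array([583.8,121.8]);a=np.radians(-5.9);X=np.array([np.cos(a),np.sin(a)])
print(b-45*X);p=b-45*X
goal(p[0],p[1],175,-5.9)
E
```

```text
[539.0384 126.4257]
sign 1 rotvec [-0.1978  0.0017 -0.0082] deg 11.34384096990841 shift in goal axes mm [   9.594    42.2018 -292.6995] shift in now axes [   9.208   -16.222  -295.2932]
sign -1 rotvec [ 2.9438 -0.012  -0.0025] deg 168.666210630748 shift in goal axes mm [  9.594  -42.2018 292.6995] shift in now axes [   9.208   -16.222  -295.2932]
pos [ 466.9728 -160.3853  184.594 ] j [-0.405   0.1887  1.7095  0.      1.2351 -0.1042] F [1.3699 0.0929 6.0642] gap 35.42597926275308 t 4.725
[[ 0.0076  0.9551 -0.2963]
 [-0.0033 -0.2963 -0.9551]
 [-1.      0.0083  0.0009]]
```

View pics/scene3.png

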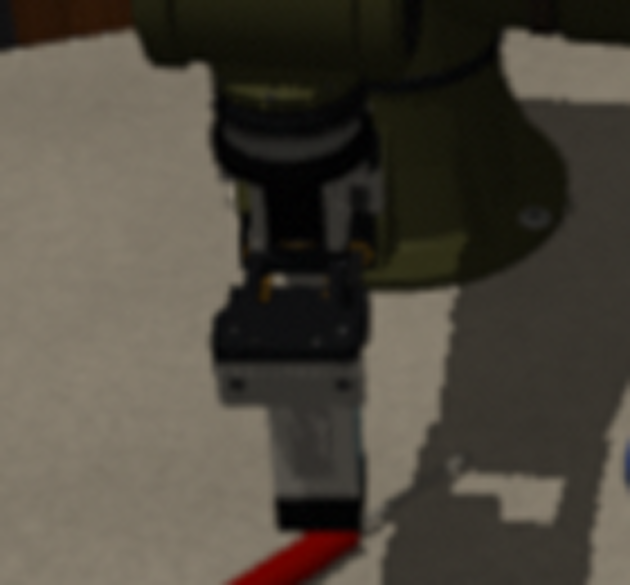

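The scene crop shows the cell lifted and held upright by its white face, with the foot clear of the screwdriver and the gap at 35.8 mm. I'll carry it to a point short of the stop.

{"op": "apply_moves", "data": {
  "plan": [0,0,0,-0.02,-0.002,-0.025,20,0,0,0,-0.01,-0.002,-0.038,20,0,0,0,0,-0.002,-0.042,20,0,0,0,0,-0.002,-0.042,20,0,0,0,0,-0.002,-0.042,20]
}}

```text
clock: 5.35
eef_pos: [511.7, 25.1, 206.4]
eef_rot: [-0.872, 1.571, -2.744]
wrist_force: [0.4, -0.2, -2.0]
finger_gap: 35.8
```

{"op": "apply_moves", "data": {
  "plan": [0,0,0,0,-0.002,-0.042,20,0,0,0,0,-0.002,-0.038,20,0,0,0,0,-0.002,-0.025,20,-0.09,0,0,0,0,0,20,-0.108,0,0,0,0,0,20]
}}

```text
clock: 5.98
eef_pos: [536.9, 126.2, 206.1]
eef_rot: [-1.196, 1.57, -2.866]
wrist_force: [0.3, -0.3, -2.2]
finger_gap: 36.0
```

{"op": "apply_moves", "data": {
  "plan": [0,0,0,0,0,0,20,0,0,0,0,0,0,20]
}}

```text
clock: 6.22
eef_pos: [537.0, 125.8, 206.4]
eef_rot: [-1.154, 1.571, -2.83]
wrist_force: [0.3, -0.4, -2.6]
finger_gap: 35.7
```

```bash
python3 - <<'E'
from g import *
goal(539,126.4,140,-5.9)
E
```

```text
sign 1 rotvec [-0.0025  0.0001  0.0001] deg 0.1409484536728757 shift in goal axes mm [66.3727  1.8946 -0.8382] shift in now axes [66.3723  1.9024 -0.8472]
sign -1 rotvec [ 3.1391  0.0002 -0.0001] deg 179.8593623682877 shift in goal axes mm [66.3727 -1.8946  0.8382] shift in now axes [66.3723  1.9024 -0.8472]
pos [537.0293 125.761  206.3727] j [ 0.1636  0.3028  1.5151 -0.      1.3239  0.2691] F [ 0.3045 -0.4444 -2.6499] gap 35.70123689060976 t 6.225
[[-0.0002  0.9944 -0.1052]
 [-0.0001 -0.1052 -0.9944]
 [-1.     -0.0001  0.0001]]
```

{"op": "apply_moves", "data": {
  "plan": [0,0,0,0.03,0,-0.0008,20,0,0,0,0.03,0,0,20,0,0,0,0.025,0,0,20,0,0,0,0.015,0,0,20,0,0,0,0.0072,0,0,20]
}}

```text
clock: 6.85
eef_pos: [537.2, 126.6, 98.8]
eef_rot: [-1.297, 1.57, -2.972]
wrist_force: [0.8, 0.3, -0.7]
finger_gap: 35.9
```

{"op": "apply_moves", "data": {
  "plan": [0,0,0,0,0,0,20,0,0,0,0,0,0,20]
}}

```text
clock: 7.1
eef_pos: [537.6, 126.7, 100.1]
eef_rot: [1.863, 1.569, 0.189]
wrist_force: [-0.4, 0.2, -2.1]
finger_gap: 35.9
```

```bash
python3 - <<'E'
from g import *
from cell import cams
for n in("scene","top"):
    c=cams.camera(n); pickle.dump(c,open(n+"4.pkl","wb"))
    x,y,w,h=(340,120,140,135) if n=="scene" else (140,100,150,130)
    crop(c,x,y,w,h,4.4,f"pics/{n}4.png")
b=np.array([583.8,121.8]);a=np.radians(-5.9);X=np.array([np.cos(a),np.sin(a)])
goal(*(b-14*X),99,-5.9)
E
```

```text
sign 1 rotvec [-0.0001 -0.0003 -0.0011] deg 0.0681848066822585 shift in goal axes mm [ 0.9526 32.5509  0.1145] shift in now axes [ 0.9895 32.5498  0.1103]
sign -1 rotvec [ 3.1415 -0.0018  0.0005] deg 179.99206256468182 shift in goal axes mm [  0.9526 -32.5509  -0.1145] shift in now axes [ 0.9895 32.5498  0.1103]
pos [537.5074 126.6989  99.9526] j [0.1652 0.413  1.6278 0.     1.0996 0.2683] F [ 0.2269  0.031  -2.0407] gap 36.12475128194465 t 7.2
[[ 0.0012  0.9947 -0.1029]
 [ 0.0002 -0.1029 -0.9947]
 [-1.      0.0011 -0.0003]]
```

View pics/scene4.png

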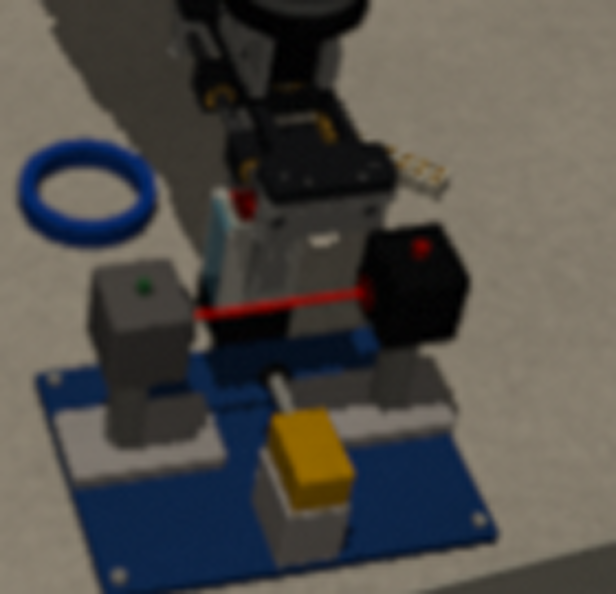

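View pics/top4.png

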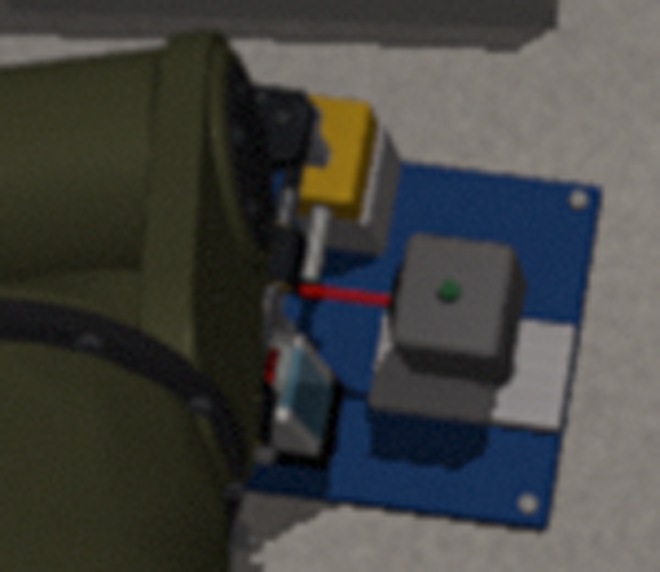

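```bash
python3 - <<'E'
from g import *
s=load("scene4");t=load("top4")
st=readout.read_state();p=np.array(st["eef_pos"]);a=np.radians(-5.9)
X=np.array([np.cos(a),np.sin(a),0]);Y=np.array([-X[1],X[0],0]);Z=np.array([0,0,1.])
def pts(p):
    o=p-41.2*Z
    return [o+sx*X+sy*Y+z*Z for z,hx,hy in((0,20,23),(26,20,23),(26,18,22),(88,18,22),(93,11,15)) for sx,sy in((-hx,-hy),(hx,-hy),(hx,hy),(-hx,hy))]
for c,n,(x,y,w,h),k in((s,"scene",(380,140,55,65),9),(t,"top",(185,150,60,60),9)):
    im=cv2.resize(c["image"][y:y+h,x:x+w,::-1],None,fx=k,fy=k,interpolation=cv2.INTER_CUBIC)
    im2=im.copy()
    q=proj(c,pts(p))
    for i in range(0,20,4):
        cv2.polylines(im2,[np.int32((q[i:i+4]-[x,y]+.5)*k)],True,(0,255,255),1)
    cv2.imwrite(f"pics/{n}4z.png",cv2.convertScaleAbs(np.hstack([im,im2])[:, :1100],alpha=1.6) if im.shape[1]*2<=800 else cv2.convertScaleAbs(cv2.resize(np.hstack([im,im2]),None,fx=.74,fy=.74),alpha=1.6))
E
```

```text
(no output)
```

View pics/scene4z.png

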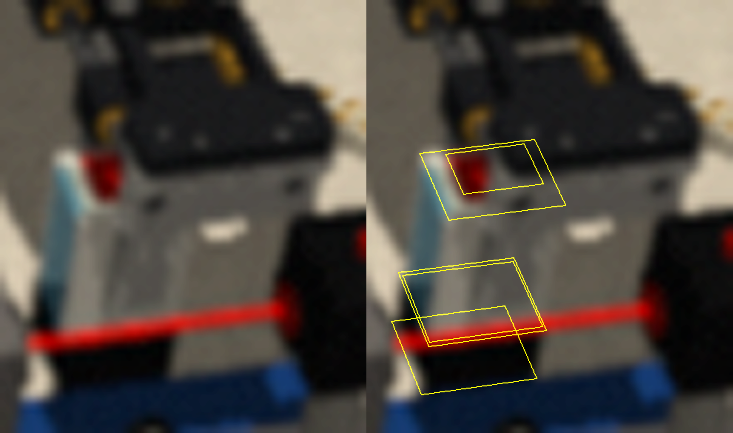

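View pics/top4z.png

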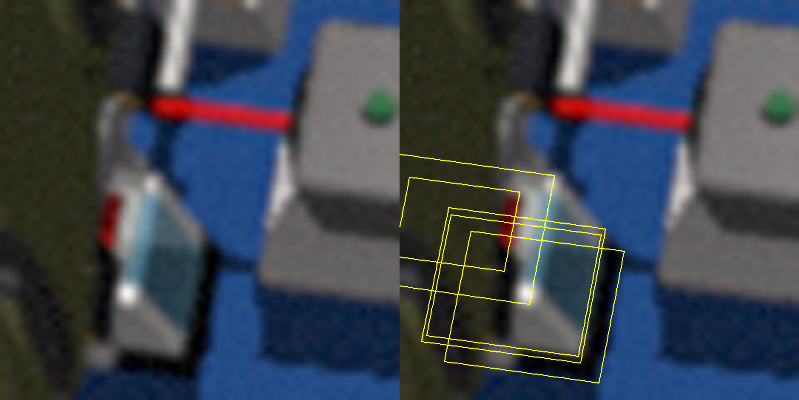

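The overlays of the expected cell outline match both views to within about 2 mm: upright, window facing the beam, foot ahead of the stop disc. I'll advance to just short of the earliest contact, then feel in small steps.

{"op": "apply_moves", "data": {
  "plan": [0,0,0,0.0008,0.008,0,20,0,0,0,0,0.01,0,20,0,0,0,0,0.008,0,20,0,0,0,0,0.0035,0,20,0,0,0,0,0,0,20]
}}

```text
clock: 7.82
eef_pos: [566.6, 123.5, 98.3]
eef_rot: [-1.31, 1.571, -2.984]
wrist_force: [0.6, 0.4, -2.1]
finger_gap: 36.3
```

```bash
cat > feel.py <<'E'
from g import *
from cell import cams
import sys
def feel(n=10,save=None):
    a=np.radians(-5.9);X=np.array([np.cos(a),np.sin(a),0]);Y=np.array([-X[1],X[0],0]);b=np.array([583.8,121.8,0])
    L=[]
    for i in range(n):
        c=cams.camera("scene" if i%2 else "top");s=readout.read_state();F=np.array(s["wrist_force"]);p=np.array(s["eef_pos"]);m=np.array(s["moment"])
        L.append([F@X,F@Y,F[2],(p-b)@X,(p-b)@Y,p[2],m@X,m@Y,s["finger_gap"]])
        if save: pickle.dump(c,open(("scene" if i%2 else "top")+save+".pkl","wb"))
    L=np.array(L);print("t",s["clock"]);print("mean Fx Fy Fz  x y z  Mx My gap\n",L.mean(0),"\nstd",L.std(0))
if __name__=="__main__": feel(int(sys.argv[1]),sys.argv[2] if len(sys.argv)>2 else None)
E
python3 feel.py 10 5
```

```text
t 8.325
mean Fx Fy Fz  x y z  Mx My gap
 [ -0.2834  -0.1183  -2.0616 -17.4769   0.0474  98.4746  -0.0593   0.0704
  35.9071] 
std [0.5528 0.556  0.4545 0.0576 0.0241 0.0732 0.0237 0.0337 0.2832]
```

{"op": "apply_moves", "data": {
  "plan": [0,0,0,0,0.002,0,20,0,0,0,0,0,0,20]
}}

```text
clock: 8.57
eef_pos: [568.7, 123.4, 98.4]
eef_rot: [1.375, 1.571, -0.299]
wrist_force: [-0.2, -0.0, -2.7]
finger_gap: 36.0
```

```bash
python3 feel.py 4
```

```text
t 8.775
mean Fx Fy Fz  x y z  Mx My gap
 [  0.1972  -0.1174  -2.3911 -15.3628   0.023   98.4115  -0.0853   0.0705
  35.7416] 
std [0.3833 0.4061 0.3261 0.0289 0.0071 0.0067 0.0373 0.0254 0.3047]
```

{"op": "apply_moves", "data": {
  "plan": [0,0,0,0,0.0015,0,20,0,0,0,0,0,0,20]
}}

```text
clock: 9.02
eef_pos: [570.1, 123.2, 98.4]
eef_rot: [-2.234, 1.571, 2.376]
wrist_force: [-0.3, -0.7, -1.7]
finger_gap: 35.9
```

```bash
python3 feel.py 4
```

```text
t 9.225
mean Fx Fy Fz  x y z  Mx My gap
 [ -0.0297  -0.2625  -2.0989 -13.8659   0.0185  98.4365  -0.0571   0.0605
  35.8586] 
std [0.4543 0.4018 0.5526 0.0253 0.009  0.0058 0.0221 0.0236 0.1404]
```

{"op": "apply_moves", "data": {
  "plan": [0,0,0,0,0.0015,0,20,0,0,0,0,0,0,20]
}}

```text
clock: 9.48
eef_pos: [571.6, 123.1, 98.4]
eef_rot: [2.029, 1.571, 0.355]
wrist_force: [0.1, 0.2, -2.0]
finger_gap: 36.0
```

```bash
python3 feel.py 4
```

```text
t 9.675
mean Fx Fy Fz  x y z  Mx My gap
 [  0.1412  -0.0147  -2.3301 -12.3735   0.0297  98.43    -0.0801   0.0349
  35.8421] 
std [0.1922 0.1935 0.4225 0.0233 0.006  0.0123 0.0143 0.0213 0.1765]
```

Still no contact at x = -12.4, so I'll go on in small steps.

{"op": "apply_moves", "data": {
  "plan": [0,0,0,0,0.001,0,20,0,0,0,0,0,0,20]
}}

```text
clock: 9.93
eef_pos: [572.6, 123.0, 98.4]
eef_rot: [1.077, 1.571, -0.596]
wrist_force: [-0.0, 0.4, -3.0]
finger_gap: 35.9
```

```bash
python3 feel.py 4
```

```text
t 10.125
mean Fx Fy Fz  x y z  Mx My gap
 [ -0.2843  -0.0897  -2.165  -11.3773   0.0253  98.4361  -0.0506   0.0625
  35.9959] 
std [0.6061 0.2816 0.8232 0.0139 0.0124 0.0129 0.0321 0.0261 0.0922]
```

{"op": "apply_moves", "data": {
  "plan": [0,0,0,0,0.001,0,20,0,0,0,0,0,0,20]
}}

```text
clock: 10.38
eef_pos: [573.4, 122.9, 98.4]
eef_rot: [-1.496, 1.57, 3.113]
wrist_force: [-1.6, 0.1, -0.6]
finger_gap: 36.2
```

```bash
python3 feel.py 4
```

```text
t 10.575
mean Fx Fy Fz  x y z  Mx My gap
 [ -2.3973  -0.1062  -1.0407 -10.4771   0.0355  98.4286  -0.0956   0.5204
  35.9441] 
std [0.5163 0.5391 0.625  0.022  0.008  0.0202 0.0235 0.0305 0.1353]
```

{"op": "apply_moves", "data": {
  "plan": [0,0,0,0,0.001,0,20,0,0,0,0,0,0,20]
}}

```text
clock: 10.82
eef_pos: [574.5, 122.8, 98.4]
eef_rot: [-1.674, 1.571, 2.935]
wrist_force: [-3.0, 0.4, -1.4]
finger_gap: 35.9
```

```bash
python3 feel.py 4
```

```text
t 11.025
mean Fx Fy Fz  x y z  Mx My gap
 [-2.5594  0.2599 -0.861  -9.4024  0.0464 98.4304 -0.0332  0.5774 35.9569] 
std [0.1488 0.2966 0.6403 0.0242 0.0083 0.0116 0.0282 0.0242 0.2057]
```

{"op": "apply_moves", "data": {
  "plan": [0,0,0,0,0.001,0,20,0,0,0,0,0,0,20]
}}

```text
clock: 11.28
eef_pos: [575.5, 122.7, 98.4]
eef_rot: [-1.501, 1.571, 3.108]
wrist_force: [-2.3, -0.7, -1.5]
finger_gap: 35.8
```

```bash
python3 feel.py 4
```

```text
t 11.475
mean Fx Fy Fz  x y z  Mx My gap
 [-2.2087  0.3701 -1.2873 -8.3844  0.0342 98.4304 -0.0236  0.6308 35.7138] 
std [0.2247 0.5099 0.4266 0.0148 0.009  0.0059 0.0029 0.0112 0.0651]
```

Contact came between x = -11.4 and -10.5. I'll push on and fit the spring slope.

{"op": "apply_moves", "data": {
  "plan": [0,0,0,0,0.001,0,20,0,0,0,0,0.001,0,20,0,0,0,0,0,0,20]
}}

```text
clock: 11.85
eef_pos: [577.5, 122.5, 98.4]
eef_rot: [-1.497, 1.571, 3.112]
wrist_force: [-3.4, 0.6, -1.2]
finger_gap: 35.9
```

```bash
python3 feel.py 8
```

```text
t 12.25
mean Fx Fy Fz  x y z  Mx My gap
 [-3.0998  0.5717 -1.2091 -6.3926  0.0354 98.4362 -0.0054  0.701  35.8502] 
std [0.4501 0.3835 0.5138 0.023  0.0074 0.0131 0.037  0.0364 0.2366]
```

{"op": "apply_moves", "data": {
  "plan": [0,0,0,0,0.001,0,20,0,0,0,0,0.001,0,20,0,0,0,0,0,0,20]
}}

```text
clock: 12.62
eef_pos: [579.5, 122.3, 98.4]
eef_rot: [-2.349, 1.571, 2.261]
wrist_force: [-3.0, 0.8, -1.3]
finger_gap: 35.9
```

```bash
python3 feel.py 8 6; python3 - <<'E'
from h import *
for n in("scene","top"):
    x,y,w,h=(370,130,70,95) if n=="scene" else (180,115,70,70)
    c=load(n+"6");k=7
    cv2.imwrite(f"pics/{n}6.png",cv2.convertScaleAbs(cv2.resize(c["image"][y:y+h,x:x+w,::-1],None,fx=6,fy=6,interpolation=cv2.INTER_CUBIC),alpha=1.6))
E
```

```text
t 13.025
mean Fx Fy Fz  x y z  Mx My gap
 [-3.5297  0.3671 -1.2674 -4.3963  0.0319 98.4355  0.0371  0.8027 35.7674] 
std [0.3277 0.53   0.3867 0.0154 0.0077 0.0139 0.019  0.0324 0.1387]
```

View pics/scene6.png

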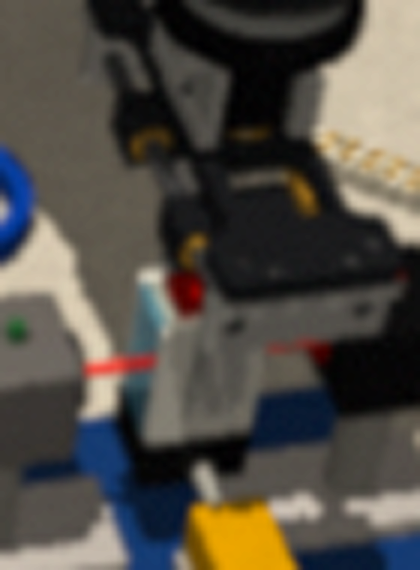

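View pics/top6.png

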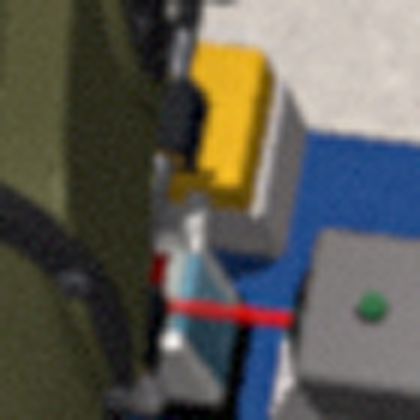

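The top and scene crops show the beam entering one window and coming out at the far side, with the foot on the stop. The moment fit gives 0.0455 N m/mm and contact at x ≈ -10.7, so half travel is at x ≈ -2.7. That leaves 1.7 mm to go.

{"op": "apply_moves", "data": {
  "plan": [0,0,0,0,0.001,0,20,0,0,0,0,0.0007,0,20,0,0,0,0,0,0,20,0,0,0,0,0,0,20]
}}

```text
clock: 13.52
eef_pos: [581.1, 122.1, 98.4]
eef_rot: [-1.626, 1.571, 2.983]
wrist_force: [-3.6, 1.9, -1.2]
finger_gap: 36.0
```

```bash
python3 feel.py 20 7; python3 - <<'E'
from g import *
goal(580,122,98,-5.9)
c=load("scene7");x,y,w,h=370,130,70,95
cv2.imwrite("pics/scene7.png",cv2.convertScaleAbs(cv2.resize(c["image"][y:y+h,x:x+w,::-1],None,fx=6,fy=6,interpolation=cv2.INTER_CUBIC),alpha=1.6))
t0=load("top0");t=load("top7")
crop(t,60,80,480,200,1.6,"pics/top7.png")
# blue cap
for q in(t0,t):
    hsv=cv2.cvtColor(q["image"],cv2.COLOR_RGB2HSV)[175:210,430:475];m=cv2.inRange(hsv,(100,150,60),(125,255,255));print("blue",cv2.moments(m)["m10"]/cv2.moments(m)["m00"],cv2.moments(m)["m01"]/cv2.moments(m)["m00"])
E
```

```text
t 14.525
mean Fx Fy Fz  x y z  Mx My gap
 [-3.8775  0.7979 -1.7881 -2.6887  0.033  98.4375  0.0746  0.8817 35.8632] 
std [0.3955 0.4704 0.4931 0.0165 0.0108 0.0118 0.0293 0.0264 0.2487]
sign 1 rotvec [-0.  0.  0.] deg 0.0017272137770133502 shift in goal axes mm [ 0.4362 -1.1114  0.2164] shift in now axes [ 0.4362 -1.1114  0.2164]
sign -1 rotvec [ 3.1416  0.     -0.    ] deg 179.99843781467578 shift in goal axes mm [ 0.4362  1.1114 -0.2164] shift in now axes [ 0.4362 -1.1114  0.2164]
pos [581.1278 122.101   98.4362] j [ 0.1454  0.5     1.5025 -0.      1.1391  0.2484] F [-3.6944  0.513  -2.7016] gap 35.78153479639421 t 14.525
[[-0.      0.9947 -0.1028]
 [-0.     -0.1028 -0.9947]
 [-1.     -0.      0.    ]]
blue 26.11320754716981 14.874213836477987
blue 26.044871794871796 14.83974358974359
```

View pics/scene7.png

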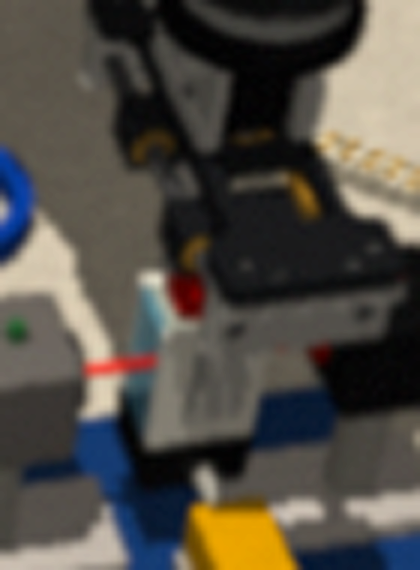

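The crop shows the beam entering on the right near (320,352), passing through the cell and leaving its left window at (155,362). The cell is upright with its foot on the stop. Force and moment both read about 3.6–3.8 N, which is half travel, so I'm handing in.

```bash
python3 -c "
from cell import ticket;print(ticket.sign_off())"
```

```text
the job is handed in; nothing more can be done
None
```

I gripped the red-capped cell by its white faces at 25 N, with the finger gap at 35.8 mm. I carried it upright into the jig and pressed its foot on the stop, and handed in with the arm still holding it there at about 14.5 s. Sign-off gave no verdict.

Last checks:
- **Stop:** I felt contact with the cell's centre about 10.7 mm short of the beam, then went on 8 mm to 2.7 mm short. Push is about 3.8 N by wrist force and 3.6 N by moment; half travel should read 3.6 N.
- **Beam:** the scene camera shows it on both sides of the cell, in through one window and out through the other. The beam should cross about 3 mm off the window's centre, where ±13 mm is allowed.
- **Blue cell:** its cap moved less than 0.1 pixel between the first and last pictures.
- **Small disagreements:** the different measures of the beam's middle differed by about 2 mm. The yellow block's edges suggested contact about 3 mm earlier than I felt it, and I trusted the felt contact. About 0.8 N of side force remained at the stop.

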